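# Hold a rail in the drilling jig with the sprung hold-down

## Robot

A 6-joint arm with a two-finger parallel gripper is mounted at the origin on a cart in front of the work surface, level with it; the furniture and walls round the work are solid. World frame = base frame: x ahead of the robot, y to its left, z up, the work surface at z = 0. Lengths are in m, angles in rad, forces in N, time in s.
With the tool pointing down it reaches from about 0.225 to 0.875 m from the base axis. Payload 3.4 kg.
Tool frame: the origin (TCP) lies at the very end of the fingers, on their centre line; the grasp point (between the pads) lies behind it (manip.grasp_offset is the z of the grasp point in the tool frame, in m); z points along the fingers, y is the line along which they close (so a half turn about z gives the same grasp; the last joint's range is limited). The gripper opens to 85 mm and grips with 20 to 120 N. Pads are 22 mm wide; open, the fingers measure 114 mm over their backs; the gripper's body (76 mm by 85 mm) begins 54 mm behind the grasp point. The pads swing forward as they close: fully open they stand 13 mm farther back than shut.
Start: joints at [-1.343, 0.276, 1.505, -0, 1.361, -0.121], TCP at [0.197, -0.54, 0.231] pointing down, gripper open.
Joint ranges: [-2.89, 2.89], [-0.75, 2.08], [0.22, 2.7], [-1.18, 4.32], [0.11, 2.71], [-2.7, 2.7]. Speed limits (rad/s): [2.57, 2.57, 3.14, 3.14, 3.14, 3.14].

## Interface

Orientations are given as a unit quaternion [w, x, y, z].
In Python, from rig import manip gives the robot as it stands.
- The arm moves only by the shell command python3 -m pendant 'ROWS' [FORCE]. ROWS is JSON, a list of rows, each an object of numbers: "dx", "dy", "dz": the shift along the tool's x, y, z in m; "rx", "ry", "rz": the turn, a rotation vector about the tool's x, y, z in degrees; "hand": the finger opening in m, from 0 to 0.0854. In form: [{"dx": .., "dy": .., "dz": .., "rx": .., "ry": .., "rz": .., "hand": ..}, ...]. A call has 1 to 12 rows; each row shifts and turns the commanded pose from where the row before left it, along the tool's axes as they then stand; what a row does not reach is not made up. A row lasts 1/12 s, in which the tool goes at most 41.7 mm and 7.16 degrees, less where a joint would pass 70% of its speed; a pose out of reach is approached as far as the arm can. A call is refused whole if a number of a shift passes 0.0417 or a number of a turn 7.16, either way. A call with a gripper value outside its range is refused whole. The fingers move at their own pace and stop on an object; FORCE is the grip in N (left out, the last holds). Time passes only in rows, so rows that do not move let the fingers close. It gives the time, the measured TCP pose, the force, the opening and the grip force at its end, in the units of the state.
- manip.get_state(): the state, without advancing time (a new reading comes with each control period).
- manip.get_image(name): name is "scene" or "side" or "wrist"; returns a dict with "frame" (480x640x3 uint8, red, green, blue), "fx", "fy", "cx", "cy" (pixels), "distortion" ([k1, k2, p1, p2, k3] as OpenCV has them; the pictures are not rectified), "position" and "attitude" of the camera in the world; the wrist camera has in their place "mount" (4x4, takes a point from camera to tool coordinates, whose origin is the TCP and whose axes are the flange's). Camera axes: x right, y up, looking along -z (the intrinsics and any distortion apply to the point x, -y, -z); pixel columns grow to the right and rows downward; lengths in m; the calibration is good to about 2 mm. A picture is of the moment at which its call begins: read the wrist's pose just before it. There is no depth.
- manip.sign_off(): hands the job in; it is judged then, once.
The state is a dict: "clock": time; "qpos": joint angles; "qd": joint speeds; "effort": joint torques, N m; "position": TCP position; "ee_rot": TCP orientation; "contact_force": force on the tool from outside, world axes, zero at the start; "moment": the same for the moment, N m; "width": finger opening in m; "gripper_force": force on a finger pad.
Only numpy, scipy, OpenCV 4.12 (cv2) and the standard library are available. Lean on these libraries where they do the work, as an engineer would, in place of code of your own. Each camera call takes 0.05 s, during which the arm holds its last target. There are 200 camera calls.

## Task

I am about to drill the screw holes in the end of a rail, so load it in the drilling jig and hold it for me: lay the big offcut (the longer and thicker of the two in front of you on the right) flat in the jig's channel and slide it under the bush plate until its end is hard against the stop and the limit switch's sprung pin is fully in. Then push the spring-loaded hold-down lever down on it until the foot's spring is squeezed by about 8 mm, never to the bottom of its stroke as that bruises the wood, and stay there: your program finishes while you are still holding the lever at that squeeze and no longer touching the rail yourself. Leave the other loose things on the bench where they are.

Things in the scene. Friction and masses are not known exactly. Their poses are not given: they have to be found in the camera images.
- rail: the work: plain sawn timber offcut, 50 x 220 x 45 mm (x, y, z), about 0.4 kg, loose, lying flat on the bench to the right of the jig. Origin: centre of its underside; y is its length, z up. Its two ends are alike, so either may face the stop.
- jig: drilling jig screwed to the bench: plywood base 18 mm thick, from x = -62 to 90 and y = -240 to 200 mm. Origin: on the bench under the middle of the rail when home; y runs along the channel towards the stop, x away from the robot, z up. Aluminium end stop, 46 mm above the base, face at y = 110 mm, with a grey limit switch box behind it
- channel_mid (a point): middle of the channel's floor (18 mm above the bench), 105 mm before home: the place to lower the rail, its head then clear of bush plate and foot (the raised lever crosses the channel at jig y = 35 mm, 30 mm wide); then push its tail end towards +y to slide it home. Axes as the jig's
- bush_plate (a point): middle of the bush plate's underside, 70 mm above the bench, 7 mm over the rail's top. Steel plate on two posts across the channel, 36 mm along it (jig y = 72 to 108 mm), just before the stop, bushes on top up to 87 mm above the bench. The rail is slid under it
- channel_home (a point): point on the channel's floor (18 mm above the bench) where the middle of the rail's underside is when the rail is home; axes as the jig's. The channel is 55 mm wide, between guide strips 14 mm high and 24 mm wide with edges rounded by 4 mm, from 230 mm before home to the bush plate; open at its -y end
- switch_pin (a joint): brass pin (10 mm across) of the limit switch, standing 8 mm proud of the stop face on the channel's centre line, 22 mm above the channel's floor; 0 = out, 0.008 m = fully in, flush with the stop. Its spring is weak (0.3 N out, 1 N in): the rail's own friction in the channel keeps it in. Sliding the rail takes about 3 to 7 N.
- lever (a joint): hold-down lever, hinge; 0 = raised by its spring (handle 0.45 rad above level), grows as it is pushed down, 0.45 = level, end stop 0.62. With a rail under it the foot touches at about 0.335; 0.45 gives the 8 mm squeeze. It springs up when let go. Pushing the handle at lever_grip takes about 3 N at the top, 4.5 N before the foot touches and 9 to 12 N at 8 mm squeeze.
- lever_pivot (a point): middle of the lever's hinge pin, 100 mm above the bench (jig x = 70, y = 35); the hinge axis is the jig's y
- lever_grip (a point): middle of the lever's black round handle (21 to 26 mm thick, 120 mm long, from 118 to 238 mm from the pivot), 190 mm from the pivot on the handle's axis; the handle points from the pivot towards the jig's -x. About 183 mm above the bench when raised, 100 mm when level; moves on an arc round lever_pivot. x axis: along the lever towards the pivot.
- foot (a joint): sprung foot under the lever, 70 mm from the pivot: squeeze of its spring, 0 = free, 0.016 m = bottom of its stroke. 3 N to start, 11 N at 7 mm, 1.2 N for each further mm. A steel rod end with a thinner neck on top of the lever rises out of the sleeve's cap by the squeeze.
- foot_pad (a point): middle of the face of the foot's round rubber pad (26 mm across) that bears on the rail's top
- spare_offcut: bystander: the other timber offcut, 44 x 160 x 30 mm, shorter and thinner than the rail, loose. Origin: centre of its underside; y its length.
- screwdriver: bystander: loose screwdriver, 196 mm long, 29 mm high, origin under its middle, y its length
- tape_measure: bystander: loose tape measure, 34 x 97 x 68 mm, origin under its middle

How it is judged:
On the way:
1. the rail lies in the channel, home against the stop with the limit switch's pin in, the lever still raised clear of it (horizontal distance between rail and channel_home below 0.007 m and angle between the y axis of rail and the y axis of jig, either way round below 0.05 rad and z of rail in the frame of channel_home below 0.005 m and angle between rail's own z axis and vertical below 0.05 rad and value of joint switch_pin above 0.006 m and contact force between foot and rail below 0.5 N and value of joint lever below 0.3 rad), for 0.2 s.
At the end, for the whole second after the job is handed in: Fingers hold the lever down (over 2 N), clear of the rail; the foot bears on the rail with over 6 N, its spring squeezed 5 to 11 mm; the rail lies flat and still in the channel, within 7 mm of home and 0.05 rad of its line, pressing the switch pin in by more than 6 of its 8 mm (horizontal distance between rail and channel_home below 0.007 m and angle between the y axis of rail and the y axis of jig, either way round below 0.05 rad and z of rail in the frame of channel_home below 0.005 m and angle between rail's own z axis and vertical below 0.05 rad and value of joint switch_pin above 0.006 m and value of joint foot between 0.005 and 0.011 m and contact force between foot and rail above 6 N and contact force between the fingers and lever above 2 N and contact force between each of the arm, the fingers and rail below 0.5 N and linear speed of rail below 0.01 m/s and velocity of joint lever between -0.05 and 0.05 rad/s); the arm keeps its last pose, push and grip.
It fails at once if the foot is squeezed to the bottom of its stroke (over 14.5 mm) (value of joint foot above 0.0145 m).
It fails at once if another loose thing is shoved by more than 30 mm (distance of any of spare_offcut, screwdriver, tape_measure from where it was at the start of the episode above 0.03 m).
It also fails if it takes over 72 s, if anything falls off the work surface, if the arm or the gripper's body presses on something with over 40 N, if the wrist force passes 120 N, or if a joint passes its speed limit or range.

## Working session

There is one attempt and no reset: what is moved stays moved. The work goes in short steps, Python scripts to look and compute and a shell command to move; the robot and the scene stay as the last step left them, time stands still between calls to the robot, and variables do not carry over. Pictures are saved under pics/ and viewed, at most 10 in all, crops included, and the job is handed in when it is done.

```bash
ls; mkdir -p pics
cat > h.py <<'E'
import numpy as np, cv2
from scipy.spatial.transform import Rotation as R
from rig import manip
def rot(q): q=np.array(q); return R.from_quat(np.r_[q[1:],q[0]]) if q.shape==(4,) else R.from_matrix(q)
def grab(name,save=None):
    s=manip.get_state(); im=manip.get_image(name)
    if 'mount' in im:
        M=np.array(im['mount']); T=np.eye(4); T[:3,:3]=rot(s['ee_rot']).as_matrix(); T[:3,3]=s['position']; W=T@M
        im['P']=W[:3,3]; im['A']=W[:3,:3]
    else: im['P']=np.array(im['position']); im['A']=rot(im['attitude']).as_matrix()
    if save: cv2.imwrite('pics/'+save,im['frame'][:,:,::-1])
    return im
def K(im): return np.array([[im['fx'],0,im['cx']],[0,im['fy'],im['cy']],[0,0,1.]])
def rays(im,px):
    u=cv2.undistortPoints(np.array(px,float).reshape(-1,1,2),K(im),np.array(im['distortion'],float)).reshape(-1,2)
    d=np.c_[u[:,0],-u[:,1],-np.ones(len(u))]@im['A'].T
    return d/np.linalg.norm(d,axis=1)[:,None]
def onplane(im,px,z):
    d=rays(im,px); return im['P']+d*((z-im['P'][2])/d[:,2])[:,None]
def tri(obs):
    A=0;b=0
    for im,p in obs:
        d=rays(im,[p])[0]; M=np.eye(3)-np.outer(d,d); A=A+M; b=b+M@im['P']
    x=np.linalg.solve(A,b)
    return x,[np.linalg.norm((np.eye(3)-np.outer(d,d))@(x-im['P'])) for im,p in obs for d in [rays(im,[p])[0]]]
def proj(im,X):
    c=(np.array(X,float).reshape(-1,3)-im['P'])@im['A']; c=c*[1,-1,-1]
    return cv2.projectPoints(c,np.zeros(3),np.zeros(3),K(im),np.array(im['distortion'],float))[0].reshape(-1,2)
E
python3 - <<'E'
from h import *
for n in('scene','side','wrist'):
    im=grab(n,n+'0.png'); print(n,im['P'].round(3),im['A'].round(2).tolist(),im['fx'])
s=manip.get_state(); print(s, manip.grasp_offset)
a=[cv2.imread(f'pics/{n}0.png') for n in('scene','side')]
E
```

```text
pics
scene [-0.469 -0.955  0.743] [[0.69, 0.31, -0.66], [-0.73, 0.26, -0.63], [-0.03, 0.91, 0.41]] 537.5967622302121
side [ 0.383 -1.001  0.581] [[0.99, 0.08, -0.13], [-0.15, 0.4, -0.9], [-0.02, 0.91, 0.4]] 445.25323835791596
wrist [ 0.272 -0.512  0.374] [[0.34, 0.89, 0.29], [-0.94, 0.33, 0.11], [-0.0, -0.31, 0.95]] 387.4940129090951
{'clock': 0.15, 'qpos': array([-1.34299562e+00,  2.76432535e-01,  1.50587011e+00,  2.18628097e-07,
        1.36075032e+00, -1.20986208e-01]), 'qd': array([-0.00036756, -0.00156389, -0.00263535, -0.00156918,  0.00164964,
        0.00051131]), 'effort': array([ 1.19020395e-03, -4.17145479e+01, -2.46031290e+01,  1.05928737e-04,
        7.66260666e-03,  1.58126704e-05]), 'position': array([ 0.19641587, -0.53995685,  0.23063719]), 'ee_rot': array([-7.29119987e-04,  9.84831703e-01,  1.73510757e-01, -3.88703102e-05]), 'contact_force': array([0.49785537, 0.08157658, 0.79453164]), 'moment': array([ 0.0122896 , -0.01873098, -0.01288534]), 'gripper_force': 0.0, 'width': 0.08506203723373768} -0.0187
```

View pics/scene0.png

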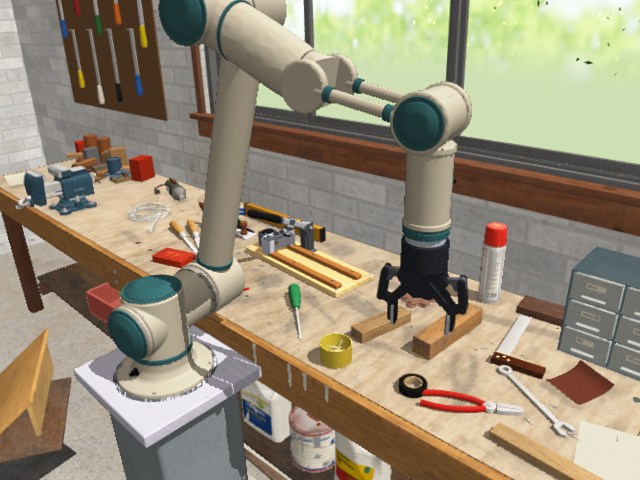

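View pics/side0.png

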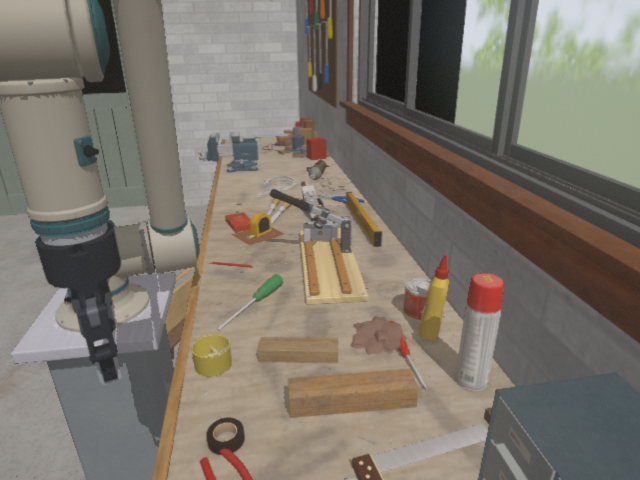

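View pics/wrist0.png

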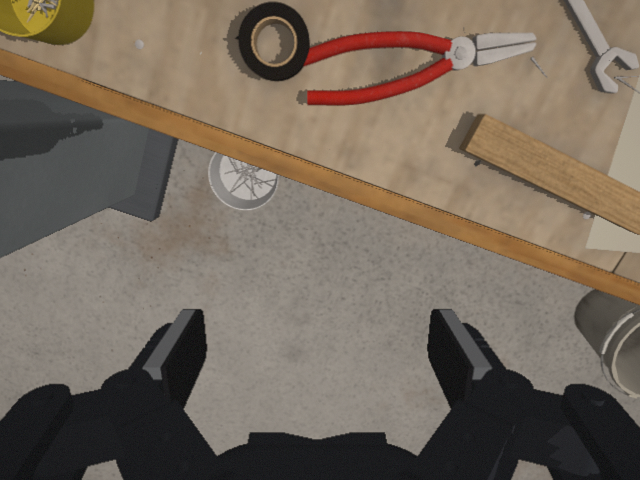

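The scene view shows the jig at about (310,265), with the rail partly hidden by the gripper at (450,330). In the side view the rail is at (290–417, 370–415), the spare offcut at (258–338, 338–362), and the jig base front edge at (301,308)–(365,298). The wrist view shows only the bench edge and pliers.

Run:
```python
from h import *
im=grab('side')
print('rail top',onplane(im,[(289,380),(412,370),(417,386),(293,397)],.045).round(3).tolist())
print('spare top',onplane(im,[(259,338),(338,339),(338,349),(258,349)],.03).round(3).tolist())
print('jig',onplane(im,[(301,304),(365,295),(299,232)],.018).round(3).tolist())
print('lever',onplane(im,[(272,192),(320,215)],.18).round(3).tolist())
f=im['frame'][170:320,190:400]; cv2.imwrite('pics/j1.png',cv2.resize(f,None,fx=3.8,fy=3.8,interpolation=cv2.INTER_CUBIC)[:,:,::-1])
```

```text
rail top [[0.421, -0.39, 0.045], [0.64, -0.402, 0.045], [0.634, -0.443, 0.045], [0.423, -0.432, 0.045]]
spare top [[0.373, -0.238, 0.03], [0.532, -0.269, 0.03], [0.526, -0.301, 0.03], [0.37, -0.274, 0.03]]
jig [[0.476, -0.105, 0.018], [0.635, -0.092, 0.018], [0.523, 0.331, 0.018]]
lever [[0.44, 0.266, 0.18], [0.548, 0.049, 0.18]]
```

View pics/j1.png

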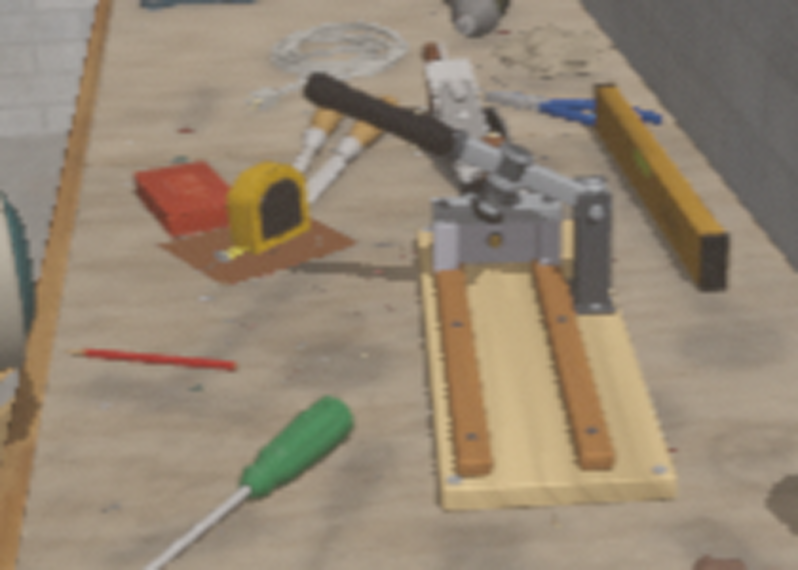

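The side crop shows the jig clearly. The base front-left corner is at crop (445,500), the brown guide strips run down from the steel bush plate, and the raised lever has its black handle at top left. Next I'll move over the rail for wrist views.

```bash
python3 -m pendant '[{"rz":5.75},{"rz":5.75},{"rz":5.75},{"rz":5.75},{"dx":0.04,"dy":-0.0175},{"dx":0.04,"dy":-0.0175},{"dx":0.04,"dy":-0.0175},{"dx":0.04,"dy":-0.0175},{"dx":0.04,"dy":-0.0175},{"dx":0.04,"dy":-0.0175},{"dx":0.04,"dy":-0.0175},{"dx":0.04,"dy":-0.0175}]'
python3 - <<'E'
from h import *
import pickle
a=grab('wrist','w1.png'); s=grab('scene','s1.png'); d=grab('side','d1.png'); pickle.dump((a,s,d),open('v1.pkl','wb'))
E
```

```text
invalid input
```

View pics/w1.png

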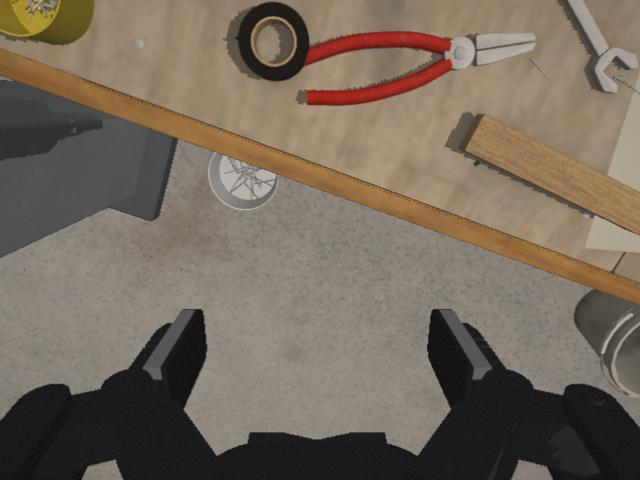

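The call was refused, so the arm has not moved and the wrist view is unchanged. I'll find out which row format it accepts.

```bash
python3 -m pendant '[{"rz":5.75}]'; python3 -m pendant '[{"dx":0.0,"dy":0.0,"dz":0,"rx":0,"ry":0,"rz":5.75,"hand":0.085}]'
```

```text
clock: 0.43
position: [0.1965, -0.5403, 0.2312]
ee_rot: [-0.0, 0.992, 0.123, -0.0]
contact_force: [0.2, 0.3, 0.2]
width: 0.0852
gripper_force: 0.0invalid input
```

```bash
python3 -m pendant '[{"rz":5.75},{"rz":5.75},{"rz":5.75}]'; echo; python3 -m pendant '[{"dx":0.04,"dy":-0.0175}]'; echo; python3 -m pendant '[{"dx":0.04}]'
```

```text
invalid input
invalid input
invalid input
```

```bash
python3 -m pendant '[{"dx":0.04,"dy":-0.0175,"dz":0.0,"rx":0.0,"ry":0.0,"rz":0.0,"hand":0.085}]'; python3 -m pendant '[{"rz":5.75}]'
```

```text
clock: 0.52
position: [0.2253, -0.5194, 0.231]
ee_rot: [0.002, 0.993, 0.119, -0.002]
contact_force: [1.6, 0.0, 0.6]
width: 0.0849
gripper_force: 0.0invalid input
```

```bash
python3 -m pendant --help | head -20
```

```text
invalid input: not JSON, or not a number
```

```bash
python3 -m pendant '[{"dx":0.04,"dy":-0.0175,"dz":0.0,"rx":0.0,"ry":0.0,"rz":5.0,"hand":0.085},{"dx":0.04,"dy":-0.0175,"dz":0.0,"rx":0.0,"ry":0.0,"rz":5.0,"hand":0.085}]'
```

```text
clock: 0.68
position: [0.2975, -0.4657, 0.2312]
ee_rot: [-0.0, 0.999, 0.034, -0.0]
contact_force: [-0.1, -0.4, -0.3]
width: 0.0848
gripper_force: 0.0
```

```bash
python3 -m pendant '[{"rz":3.5},{"rz":3.5},{"dx":0.033,"dy":-0.0087},{"dx":0.033,"dy":-0.0087},{"dx":0.033,"dy":-0.0087},{"dx":0.033,"dy":-0.0087},{"dx":0.033,"dy":-0.0087},{"dx":0.033,"dy":-0.0087},{"dx":0.033,"dy":-0.0087},{"dz":0.0}]'
```

```text
invalid input
```

The tool prints stdout before stderr, so the accepted calls were the ones with every key. All keys are required in each row.

```bash
python3 -m pendant '[{"dx":0,"dy":0,"dz":0,"rx":0,"ry":0,"rz":3.5,"hand":0.085},{"dx":0,"dy":0,"dz":0,"rx":0,"ry":0,"rz":3.5,"hand":0.085},{"dx":0.033,"dy":-0.0087,"dz":0,"rx":0,"ry":0,"rz":0,"hand":0.085},{"dx":0.033,"dy":-0.0087,"dz":0,"rx":0,"ry":0,"rz":0,"hand":0.085},{"dx":0.033,"dy":-0.0087,"dz":0,"rx":0,"ry":0,"rz":0,"hand":0.085},{"dx":0.033,"dy":-0.0087,"dz":0,"rx":0,"ry":0,"rz":0,"hand":0.085},{"dx":0.033,"dy":-0.0087,"dz":0,"rx":0,"ry":0,"rz":0,"hand":0.085},{"dx":0.033,"dy":-0.0087,"dz":0,"rx":0,"ry":0,"rz":0,"hand":0.085},{"dx":0.033,"dy":-0.0087,"dz":0,"rx":0,"ry":0,"rz":0,"hand":0.085},{"dx":0,"dy":0,"dz":0,"rx":0,"ry":0,"rz":0,"hand":0.085}]'
python3 - <<'E'
from h import *
import pickle
a=grab('wrist','w1.png'); s=grab('scene','s1.png'); d=grab('side','d1.png'); pickle.dump((a,s,d),open('v1.pkl','wb'))
E
```

```text
clock: 1.52
position: [0.5372, -0.415, 0.2304]
ee_rot: [-0.001, 1.0, -0.022, 0.002]
contact_force: [0.1, -1.1, -0.1]
width: 0.085
gripper_force: 0.0
```

View pics/w1.png

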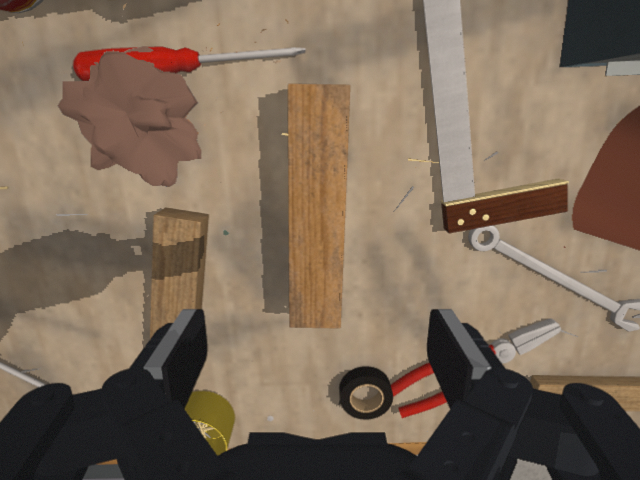

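The rail is well seen here: top-face corners at about (289,84), (350,85), (341,328) and (289,328). The spare offcut is to its left.

Run:
```python
from h import *
import pickle
a,s,d=pickle.load(open('v1.pkl','rb'))
def sub(im,p,w=4):
    g=cv2.cvtColor(im['frame'],cv2.COLOR_RGB2GRAY)
    return cv2.cornerSubPix(g,np.array(p,np.float32).reshape(-1,1,2),(w,w),(-1,-1),(3,50,.01)).reshape(-1,2)
pw=sub(a,[(289,84),(350,85),(341,328),(289,328)]); ps=sub(d,[(412,370),(417,386),(293,397),(289,380)])
print(pw.round(1).tolist(),ps.round(1).tolist())
for i in range(4):
    x,e=tri([(a,pw[i]),(d,ps[i])]); print(x.round(4),np.round(e,4))
for z in(.045,):
    c=onplane(a,pw,z); print(c.round(4).tolist(),c.mean(0).round(4))
    v=(c[0]+c[1]-c[2]-c[3])/2; print('len',np.linalg.norm(v),'yaw',np.degrees(np.arctan2(v[1],v[0])), 'w',np.linalg.norm(c[0]-c[1]),np.linalg.norm(c[2]-c[3]))
st=manip.get_state(); M=rot(st['ee_rot']).as_matrix(); print('tool',M.round(3).tolist()); dl=c.mean(0)-st['position']; print('delta tool',(M.T@dl).round(4))
```

```text
[[288.1000061035156, 83.30000305175781], [350.20001220703125, 84.5], [340.5, 327.0], [289.20001220703125, 327.29998779296875]] [[412.0, 370.0], [417.0, 386.0], [293.0, 397.0], [287.20001220703125, 378.1000061035156]]
[ 0.6408 -0.3961  0.04  ] [0.0017 0.0017]
[ 0.6348 -0.4444  0.0464] [0.001 0.001]
[ 0.4215 -0.4329  0.0476] [0.0021 0.0021]
[ 0.4182 -0.3823  0.0429] [0. 0.]
[[0.6389, -0.3958, 0.045], [0.6358, -0.4449, 0.045], [0.4177, -0.432, 0.045], [0.4195, -0.3825, 0.045]] [ 0.528  -0.4138  0.045 ]
len 0.21911032488541515 yaw -3.42330277756873 w 0.04917892711727221 0.049545271491555146
tool [[0.999, -0.047, -0.002], [-0.047, -0.999, 0.0], [-0.002, -0.0, -1.0]]
delta tool [-0.0026 -0.0027  0.1858]
```

Rail top height checks at about 45 mm, centre (0.528, -0.414), yaw -3.4°. I'll measure the jig now, while the hand is empty.

```bash
python3 -m pendant '[{"dx":0,"dy":-0.04,"dz":-0.005,"rx":0,"ry":0,"rz":0,"hand":0.085},{"dx":0,"dy":-0.04,"dz":-0.005,"rx":0,"ry":0,"rz":0,"hand":0.085},{"dx":0,"dy":-0.04,"dz":-0.005,"rx":0,"ry":0,"rz":0,"hand":0.085},{"dx":0,"dy":-0.04,"dz":-0.005,"rx":0,"ry":0,"rz":0,"hand":0.085},{"dx":0,"dy":-0.04,"dz":-0.005,"rx":0,"ry":0,"rz":0,"hand":0.085},{"dx":0,"dy":-0.04,"dz":-0.005,"rx":0,"ry":0,"rz":0,"hand":0.085},{"dx":0,"dy":-0.04,"dz":-0.005,"rx":0,"ry":0,"rz":0,"hand":0.085},{"dx":0,"dy":-0.04,"dz":-0.005,"rx":0,"ry":0,"rz":0,"hand":0.085},{"dx":0,"dy":-0.02,"dz":0,"rx":0,"ry":0,"rz":0,"hand":0.085},{"dx":0,"dy":0,"dz":0,"rx":0,"ry":0,"rz":0,"hand":0.085},{"dx":0,"dy":0,"dz":0,"rx":0,"ry":0,"rz":0,"hand":0.085}]'
python3 - <<'E'
from h import *
import pickle
a=grab('wrist','w2.png');  pickle.dump(a,open('v2.pkl','wb'))
E
python3 -m pendant '[{"dx":-0.03,"dy":-0.04,"dz":0,"rx":0,"ry":0,"rz":0,"hand":0.085},{"dx":-0.03,"dy":-0.04,"dz":0,"rx":0,"ry":0,"rz":0,"hand":0.085},{"dx":0,"dy":-0.02,"dz":0,"rx":0,"ry":0,"rz":0,"hand":0.085},{"dx":0,"dy":0,"dz":0,"rx":0,"ry":0,"rz":0,"hand":0.085},{"dx":0,"dy":0,"dz":0,"rx":0,"ry":0,"rz":0,"hand":0.085}]'
python3 - <<'E'
from h import *
import pickle
b=grab('wrist','w3.png');  pickle.dump(b,open('v3.pkl','wb'))
cv2.imwrite('pics/w23.png',np.vstack([cv2.imread('pics/w2.png')[:300],cv2.imread('pics/w3.png')[:300]]))
E
```

```text
clock: 2.58
position: [0.5464, -0.0775, 0.2718]
ee_rot: [0.001, 1.0, -0.024, 0.0]
contact_force: [-0.0, -1.0, -0.1]
width: 0.0848
gripper_force: 0.0
clock: 3.05
position: [0.5015, 0.0103, 0.2714]
ee_rot: [0.001, 1.0, -0.024, 0.0]
contact_force: [0.1, 0.3, 0.0]
width: 0.0847
gripper_force: 0.0
```

View pics/w23.png

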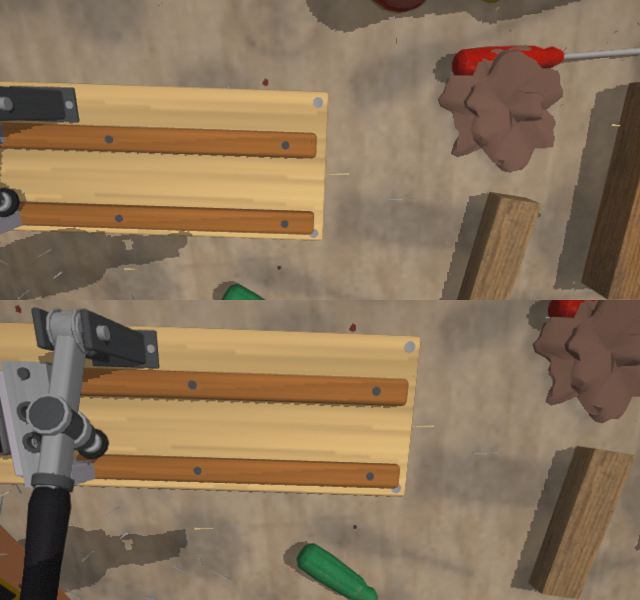

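In the top view the strip screws are at (109,139), (285,145), (118,218) and (284,223), and the base corners at (327,94) and (322,239). In the lower view (rows less 300) the screws are at (192,84), (376,91), (197,170) and (370,176), and the corners at (420,38) and (403,195). The lever handle is at lower left.

```bash
cat > j.py <<'E'
from h import *
import pickle
a=pickle.load(open('v2.pkl','rb'));b=pickle.load(open('v3.pkl','rb'))
def blob(im,p,r=7):
    g=cv2.cvtColor(im['frame'],cv2.COLOR_RGB2GRAY).astype(float); x,y=p
    w=g[y-r:y+r+1,x-r:x+r+1]; m=np.clip(np.median(w)-12-w,0,None); Y,X=np.mgrid[y-r:y+r+1,x-r:x+r+1]
    m[w>np.percentile(w,25)]=0
    return (X*m).sum()/m.sum(),(Y*m).sum()/m.sum()
E
python3 - <<'E'
from j import *
A=[(109,139),(285,145),(118,218),(284,223)];B=[(192,84),(376,91),(197,170),(370,176)]
S=[]
for p,q in zip(A,B):
    p2,q2=blob(a,p,5),blob(b,q,5); x,e=tri([(a,p2),(b,q2)]); S.append(x); print('screw',np.round(p2,1),np.round(q2,1),x.round(4),e[0].round(4), onplane(a,[p2],.032)[0].round(4),onplane(b,[q2],.032)[0].round(4))
for p,q in zip([(327,94),(322,239)],[(420,38),(403,195)]):
    x,e=tri([(a,p),(b,q)]); print('corner',x.round(4),e[0].round(4),onplane(a,[p],.018)[0].round(4),onplane(b,[q],.018)[0].round(4))
for im,n in((a,'a'),(b,'b')):
    hsv=cv2.cvtColor(im['frame'],cv2.COLOR_RGB2HSV); h,s,v=cv2.split(hsv)
    m=((h>=7)&(h<=16)&(s>150)&(v>90)).astype(np.uint8)*255; m[305:]=0
    m=cv2.morphologyEx(m,cv2.MORPH_OPEN,np.ones((5,5)))
    for c in cv2.findContours(m,0,1)[0]:
        if cv2.contourArea(c)<1500: continue
        box=cv2.boxPoints(cv2.minAreaRect(c)); print(n,box.round(1).tolist()); print(onplane(im,box,.032).round(4)[:,:2].tolist())
E
```

```text
screw [108.7 138.9] [191.9  84.5] [0.6094 0.1208 0.0321] 0.0 [0.6093 0.1208 0.032 ] [0.6094 0.1208 0.032 ]
screw [284.8 144.9] [375.8  91.1] [ 0.5954 -0.0487  0.0324] 0.0 [ 0.5954 -0.0487  0.032 ] [ 0.5954 -0.0488  0.032 ]
screw [118.7 217.9] [197.  170.3] [0.5304 0.1274 0.0314] 0.0 [0.5306 0.1271 0.032 ] [0.5305 0.1272 0.032 ]
screw [284.4 223.4] [369.6 175.9] [ 0.5167 -0.0425  0.032 ] 0.0001 [ 0.5167 -0.0426  0.032 ] [ 0.5168 -0.0425  0.032 ]
corner [ 0.6403 -0.0915  0.0196] 0.0 [ 0.6403 -0.0915  0.018 ] [ 0.6405 -0.0919  0.018 ]
corner [ 0.4914 -0.0804  0.0118] 0.0001 [ 0.4933 -0.0805  0.018 ] [ 0.4929 -0.079   0.018 ]
a [[19.5, 224.1999969482422], [20.200000762939453, 201.89999389648438], [312.6000061035156, 211.1999969482422], [311.8999938964844, 233.5]]
[[0.5288, 0.2322], [0.5521, 0.2247], [0.5283, -0.0722], [0.5045, -0.0703]]
a [[3.9000000953674316, 147.10000610351562], [4.699999809265137, 122.5999984741211], [315.70001220703125, 132.89999389648438], [314.8999938964844, 157.39999389648438]]
[[0.6069, 0.2255], [0.6296, 0.218], [0.6053, -0.079], [0.5822, -0.0771]]
b [[94.4000015258789, 177.5], [95.19999694824219, 153.8000030517578], [398.5, 164.0], [397.70001220703125, 187.60000610351562]]
[[0.5286, 0.2304], [0.5514, 0.2245], [0.5272, -0.071], [0.5038, -0.0706]]
b [[81.80000305175781, 93.69999694824219], [82.69999694824219, 67.5], [407.3999938964844, 78.5], [406.5, 104.80000305175781]]
[[0.6068, 0.2248], [0.6292, 0.2188], [0.605, -0.0779], [0.5821, -0.0776]]
```

Jig pose: origin (0.5726, 0.1548), yaw -4.7°, strip tops measured at 32 mm. Back to grasp the rail.

```bash
python3 -m pendant '[{"dx":0.00425,"dy":0.0384,"dz":0,"rx":0,"ry":0,"rz":0,"hand":0.085},{"dx":0.00425,"dy":0.0384,"dz":0,"rx":0,"ry":0,"rz":0,"hand":0.085},{"dx":0.00425,"dy":0.0384,"dz":0,"rx":0,"ry":0,"rz":0,"hand":0.085},{"dx":0.00425,"dy":0.0384,"dz":0,"rx":0,"ry":0,"rz":0,"hand":0.085},{"dx":0.00425,"dy":0.0384,"dz":0.015,"rx":0,"ry":0,"rz":0,"hand":0.085},{"dx":0.00425,"dy":0.0384,"dz":0.015,"rx":0,"ry":0,"rz":0,"hand":0.085},{"dx":0.00425,"dy":0.0384,"dz":0.015,"rx":0,"ry":0,"rz":0,"hand":0.085},{"dx":0.00425,"dy":0.0384,"dz":0.015,"rx":0,"ry":0,"rz":0,"hand":0.085},{"dx":0.00425,"dy":0.0384,"dz":0.015,"rx":0,"ry":0,"rz":0,"hand":0.085},{"dx":0.00425,"dy":0.0384,"dz":0.015,"rx":0,"ry":0,"rz":0.3,"hand":0.085},{"dx":0.00425,"dy":0.0384,"dz":0.015,"rx":0,"ry":0,"rz":0.4,"hand":0.085},{"dx":0,"dy":0,"dz":0.015,"rx":0,"ry":0,"rz":0,"hand":0.085}]'
python3 -m pendant '[{"dx":0,"dy":0,"dz":0,"rx":0,"ry":0,"rz":0,"hand":0.085},{"dx":0,"dy":0,"dz":0,"rx":0,"ry":0,"rz":0,"hand":0.085}]'
python3 - <<'E'
from h import *
st=manip.get_state(); M=rot(st['ee_rot']).as_matrix(); print(M.round(4).tolist()); print((M.T@(np.array([.528,-.4138,.0185])-st['position'])).round(4))
E
```

```text
clock: 4.1
position: [0.5264, -0.4238, 0.1492]
ee_rot: [0.004, 0.999, -0.034, 0.0]
contact_force: [0.3, -0.1, -1.2]
width: 0.0848
gripper_force: 0.0
clock: 4.27
position: [0.5259, -0.4139, 0.1496]
ee_rot: [-0.001, 0.999, -0.032, -0.001]
contact_force: [-0.5, 0.7, 0.5]
width: 0.0848
gripper_force: 0.0
[[0.998, -0.0634, -0.0029], [-0.0634, -0.998, 0.0026], [-0.0031, -0.0024, -1.0]]
[2.40e-03 1.00e-04 1.31e-01]
```

```bash
python3 -m pendant '[{"dx":0.001,"dy":0,"dz":0.03,"rx":0,"ry":0,"rz":0,"hand":0.085},{"dx":0.001,"dy":0,"dz":0.03,"rx":0,"ry":0,"rz":0,"hand":0.085},{"dx":0,"dy":0,"dz":0.03,"rx":0,"ry":0,"rz":0,"hand":0.085},{"dx":0,"dy":0,"dz":0.02,"rx":0,"ry":0,"rz":0,"hand":0.085},{"dx":0,"dy":0,"dz":0.02,"rx":0,"ry":0,"rz":0,"hand":0.085},{"dx":0,"dy":0,"dz":0,"rx":0,"ry":0,"rz":0,"hand":0.085},{"dx":0,"dy":0,"dz":0,"rx":0,"ry":0,"rz":0,"hand":0.03},{"dx":0,"dy":0,"dz":0,"rx":0,"ry":0,"rz":0,"hand":0.03},{"dx":0,"dy":0,"dz":0,"rx":0,"ry":0,"rz":0,"hand":0.03},{"dx":0,"dy":0,"dz":0,"rx":0,"ry":0,"rz":0,"hand":0.03},{"dx":0,"dy":0,"dz":0,"rx":0,"ry":0,"rz":0,"hand":0.03},{"dx":0,"dy":0,"dz":0,"rx":0,"ry":0,"rz":0,"hand":0.03}]' 60
```

```text
clock: 5.27
position: [0.5311, -0.4142, 0.0243]
ee_rot: [0.002, 1.0, -0.03, 0.002]
contact_force: [-0.1, 0.6, 6.4]
width: 0.0487
gripper_force: 66.2
```

```bash
python3 -m pendant '[{"dx":0,"dy":0,"dz":0,"rx":0,"ry":0,"rz":0,"hand":0.03},{"dx":0,"dy":0,"dz":-0.02,"rx":0,"ry":0,"rz":0,"hand":0.03},{"dx":0,"dy":0,"dz":-0.03,"rx":0,"ry":0,"rz":0,"hand":0.03},{"dx":0,"dy":0,"dz":-0.03,"rx":0,"ry":0,"rz":0,"hand":0.03},{"dx":0,"dy":0,"dz":-0.03,"rx":0,"ry":0,"rz":0,"hand":0.03},{"dx":0,"dy":0,"dz":-0.02,"rx":0,"ry":0,"rz":0,"hand":0.03},{"dx":0,"dy":0,"dz":0,"rx":0,"ry":0,"rz":0,"hand":0.03},{"dx":0,"dy":0,"dz":0,"rx":0,"ry":0,"rz":0,"hand":0.03}]'
python3 - <<'E'
from h import *
import pickle
a=grab('wrist','w4.png'); d=grab('side','d4.png'); pickle.dump((a,d),open('v4.pkl','wb'))
E
```

```text
clock: 5.93
position: [0.5299, -0.4127, 0.152]
ee_rot: [0.001, 1.0, -0.03, 0.001]
contact_force: [0.3, -0.4, -5.0]
width: 0.0486
gripper_force: 65.0
```

View pics/w4.png

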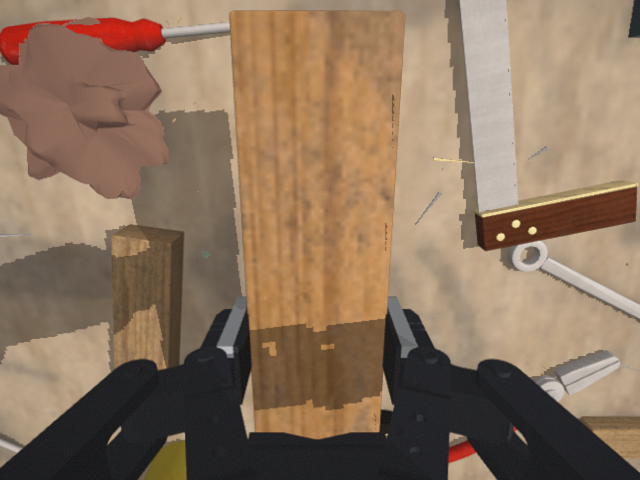

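The rail is held squarely between the pads, with its far top corners at (231,11) and (405,12). Next I'll get the rail's offset in the hand and plan the carry.

Run:
```python
from h import *
import pickle
a,_=pickle.load(open('v4.pkl','rb')); s=manip.get_state(); M=rot(s['ee_rot']).as_matrix(); p=np.array(s['position'])
zt=p[2]+.0207
g=onplane(a,[(231,11),(405,12),(249,330),(385,330)],zt); t=(g-p)@M
print(t.round(4).tolist())
ang=np.degrees(np.arctan2(M[1,0],M[0,0])); print('yaw',ang, 'tilt',M[:,2].round(4))
c=t[:2].mean(0); print('rail centre in tool x',c[0]-.11,'y mid',t[:,1].mean(), t[2:,1].mean())
d=rot(s['ee_rot'])
print(s['qpos'].round(3))
```

```text
[[0.1084, -0.0242, -0.021], [0.1083, 0.0259, -0.0212], [0.0038, -0.0245, -0.0206], [0.0038, 0.0259, -0.0208]]
yaw -3.4683366269101694 tilt [-0.0033  0.0031 -1.    ]
rail centre in tool x -0.0016517860925106403 y mid 0.0007539772749543166 0.0006803075309426386
[-0.765  0.469  1.409  0.     1.268  0.866]
```

```bash
python3 -m pendant '[{"dx":0,"dy":0,"dz":-0.004,"rx":0,"ry":0,"rz":-7,"hand":0.03},{"dx":0,"dy":0,"dz":-0.004,"rx":0,"ry":0,"rz":-7,"hand":0.03},{"dx":0,"dy":0,"dz":-0.004,"rx":0,"ry":0,"rz":-7,"hand":0.03},{"dx":0,"dy":0,"dz":-0.004,"rx":0,"ry":0,"rz":-7,"hand":0.03},{"dx":0,"dy":0,"dz":-0.004,"rx":0,"ry":0,"rz":-7,"hand":0.03},{"dx":0,"dy":0,"dz":-0.004,"rx":0,"ry":0,"rz":-7,"hand":0.03},{"dx":0,"dy":0,"dz":-0.004,"rx":0,"ry":0,"rz":-7,"hand":0.03},{"dx":0,"dy":0,"dz":-0.004,"rx":0,"ry":0,"rz":-7,"hand":0.03},{"dx":0,"dy":0,"dz":-0.004,"rx":0,"ry":0,"rz":-7,"hand":0.03},{"dx":0,"dy":0,"dz":-0.004,"rx":0,"ry":0,"rz":-7,"hand":0.03},{"dx":0,"dy":0,"dz":-0.004,"rx":0,"ry":0,"rz":-7,"hand":0.03},{"dx":0,"dy":0,"dz":-0.004,"rx":0,"ry":0,"rz":-7,"hand":0.03}]'
python3 -m pendant '[{"dx":0,"dy":0,"dz":0,"rx":0,"ry":0,"rz":-4.8,"hand":0.03},{"dx":0,"dy":0,"dz":0,"rx":0,"ry":0,"rz":0,"hand":0.03},{"dx":0,"dy":0,"dz":0,"rx":0,"ry":0,"rz":0,"hand":0.03}]'
cat > d.py <<'E'
import sys
from h import *
s=manip.get_state(); M=rot(s['ee_rot']).as_matrix(); t=np.array([float(v) for v in sys.argv[1:4]])
print('clock',s['clock'],'yaw',np.degrees(np.arctan2(M[1,0],M[0,0])).round(2),'z',M[:,2].round(4),'pos',s['position'].round(4),'tool delta',(M.T@(t-s['position'])).round(4),'F',s['contact_force'].round(1))
E
python3 d.py 0.5632 0.0469 0.2
```

```text
clock: 7.03
position: [0.5286, -0.4116, 0.1961]
ee_rot: [-0.003, 0.761, 0.649, -0.0]
contact_force: [0.6, 1.3, -4.7]
width: 0.049
gripper_force: 64.8
clock: 7.28
position: [0.5289, -0.4119, 0.1968]
ee_rot: [-0.002, 0.736, 0.677, -0.0]
contact_force: [0.3, 0.4, -5.2]
width: 0.0491
gripper_force: 64.8
clock 7.2833 yaw 85.2 z [-0.0033  0.0032 -1.    ] pos [ 0.5289 -0.4119  0.1968] tool delta [ 0.46   -0.0042 -0.0019] F [ 0.3  0.4 -5.2]
```

```bash
python3 -m pendant '[{"dx":0.03,"dy":0,"dz":0,"rx":0,"ry":0,"rz":0,"hand":0.03},{"dx":0.04,"dy":0,"dz":0,"rx":0,"ry":0,"rz":0,"hand":0.03},{"dx":0.04,"dy":0,"dz":0,"rx":0,"ry":0,"rz":0,"hand":0.03},{"dx":0.04,"dy":0,"dz":0,"rx":0,"ry":0,"rz":0,"hand":0.03},{"dx":0.04,"dy":0,"dz":0,"rx":0,"ry":0,"rz":0,"hand":0.03},{"dx":0.04,"dy":0,"dz":0,"rx":0,"ry":0,"rz":0,"hand":0.03},{"dx":0.04,"dy":0,"dz":0,"rx":0,"ry":0,"rz":0,"hand":0.03},{"dx":0.04,"dy":0,"dz":0,"rx":0,"ry":0,"rz":0,"hand":0.03},{"dx":0.04,"dy":0,"dz":0,"rx":0,"ry":0,"rz":0,"hand":0.03},{"dx":0.03,"dy":-0.002,"dz":0.02,"rx":0,"ry":0,"rz":0,"hand":0.03},{"dx":0.02,"dy":-0.002,"dz":0.02,"rx":0,"ry":0,"rz":0,"hand":0.03},{"dx":0.01,"dy":0,"dz":0.02,"rx":0,"ry":0,"rz":0,"hand":0.03}]'
python3 -m pendant '[{"dx":0,"dy":0,"dz":0,"rx":0,"ry":0,"rz":0,"hand":0.03},{"dx":0,"dy":0,"dz":0,"rx":0,"ry":0,"rz":0,"hand":0.03},{"dx":0,"dy":0,"dz":0,"rx":0,"ry":0,"rz":0,"hand":0.03}]'
python3 d.py 0.5632 0.0469 0.0443
python3 - <<'E'
from h import *
import pickle
a=grab('wrist','w5.png'); pickle.dump(a,open('v5.pkl','wb'))
E
```

```text
clock: 8.28
position: [0.5579, -0.0002, 0.138]
ee_rot: [-0.001, 0.735, 0.678, 0.0]
contact_force: [-0.1, 0.6, -5.4]
width: 0.0484
gripper_force: 64.9
clock: 8.53
position: [0.5597, -0.0045, 0.1397]
ee_rot: [0.001, 0.736, 0.677, -0.0]
contact_force: [0.7, -0.8, -4.9]
width: 0.0489
gripper_force: 64.7
clock 8.5333 yaw 85.28 z [ 7.e-04 -9.e-04 -1.e+00] pos [ 0.5597 -0.0045  0.1397] tool delta [ 0.0516 -0.0008  0.0953] F [ 0.7 -0.8 -4.9]
```

View pics/w5.png

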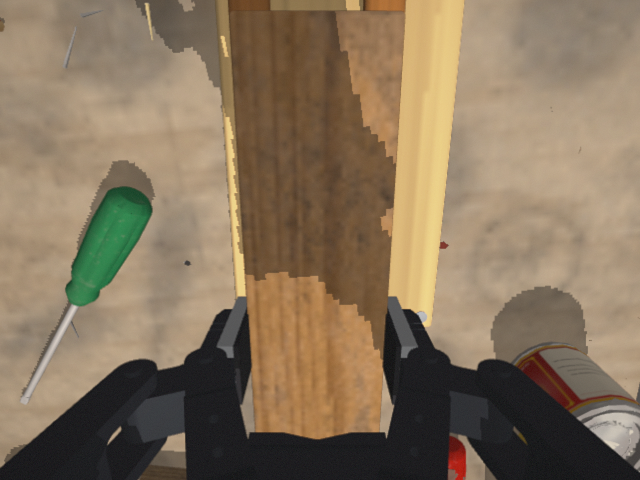

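The rail is aligned over the channel and its place in the hand is unchanged (corners still at (231,11) and (405,12)). Moving forward, then lowering.

```bash
python3 -m pendant '[{"dx":0.02,"dy":-0.0004,"dz":0,"rx":0,"ry":0,"rz":0,"hand":0.03},{"dx":0.02,"dy":-0.0004,"dz":0,"rx":0,"ry":0,"rz":0,"hand":0.03},{"dx":0.0115,"dy":0,"dz":0.015,"rx":0,"ry":0,"rz":0,"hand":0.03},{"dx":0,"dy":0,"dz":0.02,"rx":0,"ry":0,"rz":0,"hand":0.03},{"dx":0,"dy":0,"dz":0.02,"rx":0,"ry":0,"rz":0,"hand":0.03},{"dx":0,"dy":0,"dz":0.015,"rx":0,"ry":0,"rz":0,"hand":0.03},{"dx":0,"dy":0,"dz":0,"rx":0,"ry":0,"rz":0,"hand":0.03},{"dx":0,"dy":0,"dz":0,"rx":0,"ry":0,"rz":0,"hand":0.03},{"dx":0,"dy":0,"dz":0,"rx":0,"ry":0,"rz":0,"hand":0.03}]'
python3 d.py 0.5632 0.0469 0.0423
```

```text
clock: 9.33
position: [0.5641, 0.0469, 0.0709]
ee_rot: [0.001, 0.736, 0.677, 0.001]
contact_force: [0.1, 0.5, -4.3]
width: 0.0486
gripper_force: 64.7
clock 9.3333 yaw 85.26 z [ 3.3e-03 -3.0e-04 -1.0e+00] pos [0.5641 0.0469 0.0709] tool delta [-0.     -0.001   0.0286] F [ 0.1  0.5 -4.3]
```

```bash
python3 -m pendant '[{"dx":0,"dy":-0.0005,"dz":0.008,"rx":0,"ry":0,"rz":0,"hand":0.03},{"dx":0,"dy":0,"dz":0.006,"rx":0,"ry":0,"rz":0,"hand":0.03},{"dx":0,"dy":0,"dz":0.005,"rx":0,"ry":0,"rz":0,"hand":0.03},{"dx":0,"dy":0,"dz":0.004,"rx":0,"ry":0,"rz":0,"hand":0.03},{"dx":0,"dy":0,"dz":0.003,"rx":0,"ry":0,"rz":0,"hand":0.03},{"dx":0,"dy":0,"dz":0,"rx":0,"ry":0,"rz":0,"hand":0.03},{"dx":0,"dy":0,"dz":0,"rx":0,"ry":0,"rz":0,"hand":0.03}]'
python3 d.py 0.5632 0.0469 0.0423
```

```text
clock: 9.92
position: [0.562, 0.0478, 0.0431]
ee_rot: [-0.0, 0.735, 0.678, -0.0]
contact_force: [1.1, -0.3, -4.5]
width: 0.0487
gripper_force: 64.9
clock 9.9167 yaw 85.34 z [-2.e-04 -1.e-04 -1.e+00] pos [0.562  0.0478 0.0431] tool delta [-0.0008  0.0013  0.0008] F [ 1.1 -0.3 -4.5]
```

```bash
python3 -m pendant '[{"dx":0,"dy":0.0005,"dz":0.0015,"rx":0,"ry":0,"rz":0,"hand":0.03},{"dx":0,"dy":0,"dz":0.0015,"rx":0,"ry":0,"rz":0,"hand":0.03},{"dx":0,"dy":0,"dz":0,"rx":0,"ry":0,"rz":0,"hand":0.03},{"dx":0,"dy":0,"dz":0,"rx":0,"ry":0,"rz":0,"hand":0.03}]'
python3 d.py 0.5632 0.0469 0.0423
```

```text
clock: 10.25
position: [0.5626, 0.0477, 0.0423]
ee_rot: [0.0, 0.735, 0.678, 0.0]
contact_force: [-4.5, -0.2, 7.4]
width: 0.0488
gripper_force: 66.3
clock 10.25 yaw 85.35 z [ 1.e-03 -2.e-04 -1.e+00] pos [0.5626 0.0477 0.0423] tool delta [-0.0008  0.0007 -0.    ] F [-4.5 -0.2  7.4]
```

```bash
python3 -m pendant '[{"dx":0,"dy":0,"dz":0,"rx":0,"ry":0,"rz":0,"hand":0.075},{"dx":0,"dy":0,"dz":0,"rx":0,"ry":0,"rz":0,"hand":0.075},{"dx":0,"dy":0,"dz":0,"rx":0,"ry":0,"rz":0,"hand":0.075},{"dx":0,"dy":0,"dz":0,"rx":0,"ry":0,"rz":0,"hand":0.075},{"dx":0,"dy":0,"dz":-0.02,"rx":0,"ry":0,"rz":0,"hand":0.075},{"dx":0,"dy":0,"dz":-0.03,"rx":0,"ry":0,"rz":0,"hand":0.075},{"dx":-0.03,"dy":0,"dz":-0.03,"rx":0,"ry":0,"rz":0,"hand":0.04},{"dx":-0.03,"dy":0,"dz":0,"rx":0,"ry":0,"rz":0,"hand":0},{"dx":-0.03,"dy":0,"dz":0,"rx":0,"ry":0,"rz":0,"hand":0},{"dx":-0.03,"dy":0,"dz":0,"rx":0,"ry":0,"rz":0,"hand":0},{"dx":-0.03,"dy":0,"dz":0,"rx":0,"ry":0,"rz":0,"hand":0},{"dx":0,"dy":0,"dz":0,"rx":0,"ry":0,"rz":0,"hand":0}]'
python3 -m pendant '[{"dx":0,"dy":0,"dz":0,"rx":0,"ry":0,"rz":0,"hand":0},{"dx":0,"dy":0,"dz":0,"rx":0,"ry":0,"rz":0,"hand":0},{"dx":0,"dy":0,"dz":0,"rx":0,"ry":0,"rz":0,"hand":0}]'
python3 - <<'E'
from h import *
import pickle
a=grab('wrist','w6.png'); d=grab('side','d6.png'); pickle.dump((a,d),open('v6.pkl','wb'))
O=np.array([.5726,.1548,0]); y=np.array([.082,.9966,0]); x=np.array([.9966,-.082,0])
for im,n in((a,'w'),(d,'s')):
    pts=[O+sx*.025*x+ (-.110+yy)*y+[0,0,.063] for sx in(-1,1) for yy in(-.11,.11)]; print(n,proj(im,pts).round(0).tolist())
tl=np.array([.5726,.1548])-.235*y[:2]; print('aim tail',tl)
w=a['frame'][0:480,140:500]; s=cv2.resize(d['frame'][180:320,270:400],None,fx=3.4,fy=3.4)
s=cv2.copyMakeBorder(s,0,480-s.shape[0],0,0,0) if s.shape[0]<480 else s[:480]
cv2.imwrite('pics/c6.png',np.hstack([w,s[:,:440]])[:,:,::-1])
E
python3 d.py 0.5533 -0.0774 0.04
```

```text
clock: 11.25
position: [0.5506, -0.1065, 0.1199]
ee_rot: [0.002, 0.737, 0.676, -0.001]
contact_force: [-0.1, 0.4, 0.5]
width: 0.0019
gripper_force: 0.0
clock: 11.5
position: [0.5503, -0.1003, 0.1196]
ee_rot: [-0.0, 0.735, 0.678, 0.0]
contact_force: [0.5, 0.5, 1.1]
width: 0.0
gripper_force: 0.0
w [[272.0, 198.0], [253.0, -392.0], [367.0, 199.0], [391.0, -392.0]]
s [[320.0, 277.0], [314.0, 240.0], [341.0, 276.0], [332.0, 239.0]]
aim tail [ 0.55333  -0.079401]
clock 11.6 yaw 85.42 z [-2.e-04  3.e-04 -1.e+00] pos [ 0.5504 -0.1001  0.1197] tool delta [0.0229 0.0011 0.0797] F [-0.1  0.5 -0.1]
```

View pics/c6.png

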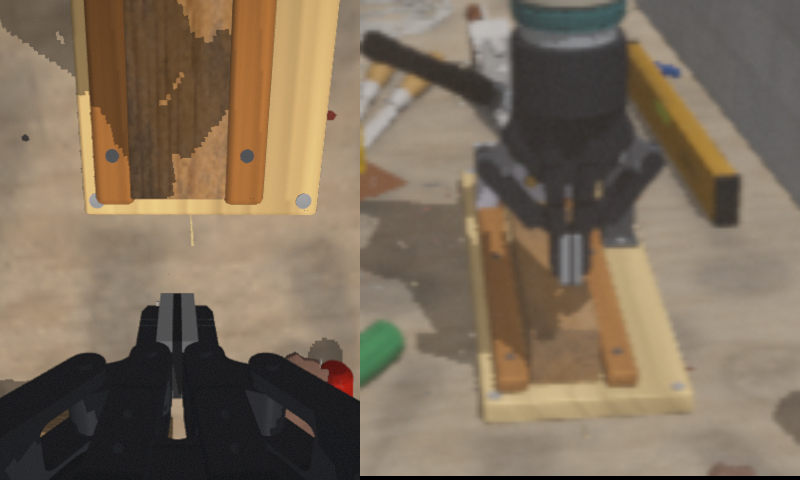

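The tail's top edge is at wrist row 198 between the strips, as predicted, so the rail is seated with its tail at jig y = -220. Next I'll lower the closed fingers behind the tail and push.

```bash
python3 -m pendant '[{"dx":0,"dy":0.001,"dz":0.03,"rx":0,"ry":0,"rz":0,"hand":0},{"dx":0,"dy":0,"dz":0.03,"rx":0,"ry":0,"rz":0,"hand":0},{"dx":0,"dy":0,"dz":0.018,"rx":0,"ry":0,"rz":0,"hand":0},{"dx":0.008,"dy":0,"dz":0,"rx":0,"ry":0,"rz":0,"hand":0},{"dx":0.008,"dy":0,"dz":0,"rx":0,"ry":0,"rz":0,"hand":0},{"dx":0.008,"dy":0,"dz":0,"rx":0,"ry":0,"rz":0,"hand":0},{"dx":0.008,"dy":0,"dz":0,"rx":0,"ry":0,"rz":0,"hand":0},{"dx":0.008,"dy":0,"dz":0,"rx":0,"ry":0,"rz":0,"hand":0},{"dx":0.008,"dy":0,"dz":0,"rx":0,"ry":0,"rz":0,"hand":0},{"dx":0,"dy":0,"dz":0,"rx":0,"ry":0,"rz":0,"hand":0}]'
python3 d.py 0.5627 0.0342 0.042
```

```text
clock: 12.43
position: [0.5561, -0.0519, 0.0429]
ee_rot: [0.001, 0.735, 0.678, 0.001]
contact_force: [-0.2, 0.6, -0.1]
width: -0.0001
gripper_force: 0.0
clock 12.4333 yaw 85.4 z [ 2.4e-03  2.0e-04 -1.0e+00] pos [ 0.5561 -0.0519  0.0429] tool delta [ 0.0864 -0.0004  0.0009] F [-0.2  0.6 -0.1]
```

```bash
python3 -m pendant '[{"dx":0.008,"dy":0,"dz":0,"rx":0,"ry":0,"rz":0,"hand":0},{"dx":0.008,"dy":0,"dz":0,"rx":0,"ry":0,"rz":0,"hand":0},{"dx":0.008,"dy":0,"dz":0,"rx":0,"ry":0,"rz":0,"hand":0}]'
python3 -m pendant '[{"dx":0.008,"dy":0,"dz":0,"rx":0,"ry":0,"rz":0,"hand":0},{"dx":0.008,"dy":0,"dz":0,"rx":0,"ry":0,"rz":0,"hand":0},{"dx":0.008,"dy":0,"dz":0,"rx":0,"ry":0,"rz":0,"hand":0},{"dx":0.008,"dy":0,"dz":0,"rx":0,"ry":0,"rz":0,"hand":0}]'
python3 d.py 0.5627 0.0342 0.042
```

```text
clock: 12.68
position: [0.558, -0.0305, 0.0427]
ee_rot: [0.002, 0.735, 0.678, -0.0]
contact_force: [-0.7, -5.1, 3.5]
width: 0.0004
gripper_force: 2.6
clock: 13.02
position: [0.5605, 0.0014, 0.0427]
ee_rot: [0.001, 0.735, 0.678, -0.0]
contact_force: [0.1, -5.9, 3.1]
width: 0.0002
gripper_force: 2.7
clock 13.0167 yaw 85.36 z [ 0.0017 -0.0023 -1.    ] pos [0.5605 0.0014 0.0427] tool delta [ 0.0329 -0.0005  0.0006] F [ 0.1 -5.9  3.1]
```

```bash
python3 -m pendant '[{"dx":0.006,"dy":0,"dz":0,"rx":0,"ry":0,"rz":0,"hand":0},{"dx":0.006,"dy":0,"dz":0,"rx":0,"ry":0,"rz":0,"hand":0},{"dx":0.006,"dy":0,"dz":0,"rx":0,"ry":0,"rz":0,"hand":0}]'
python3 -m pendant '[{"dx":0.004,"dy":0,"dz":0,"rx":0,"ry":0,"rz":0,"hand":0},{"dx":0.003,"dy":0,"dz":0,"rx":0,"ry":0,"rz":0,"hand":0}]'
python3 -m pendant '[{"dx":0.003,"dy":0,"dz":0,"rx":0,"ry":0,"rz":0,"hand":0}]'
python3 d.py 0.5627 0.0342 0.042
```

```text
clock: 13.27
position: [0.5619, 0.0193, 0.0427]
ee_rot: [0.001, 0.735, 0.678, -0.0]
contact_force: [-1.0, -7.0, 4.8]
width: -0.0003
gripper_force: 3.0
clock: 13.43
position: [0.5625, 0.0263, 0.0427]
ee_rot: [0.001, 0.735, 0.678, -0.0]
contact_force: [-0.6, -7.1, 5.2]
width: -0.0
gripper_force: 3.3
clock: 13.52
position: [0.5627, 0.029, 0.0427]
ee_rot: [0.002, 0.735, 0.678, -0.0]
contact_force: [-0.7, -7.1, 4.5]
width: -0.0001
gripper_force: 3.4
clock 13.5167 yaw 85.39 z [ 0.0016 -0.0026 -1.    ] pos [0.5627 0.029  0.0427] tool delta [ 0.0052 -0.0004  0.0007] F [-0.7 -7.1  4.5]
```

```bash
for i in 1; do python3 -m pendant '[{"dx":0.003,"dy":0,"dz":0,"rx":0,"ry":0,"rz":0,"hand":0}]'; done
python3 -m pendant '[{"dx":0.002,"dy":0,"dz":0,"rx":0,"ry":0,"rz":0,"hand":0}]'
python3 -m pendant '[{"dx":0.002,"dy":0,"dz":0,"rx":0,"ry":0,"rz":0,"hand":0}]'
python3 d.py 0.5627 0.0342 0.042
```

```text
clock: 13.6
position: [0.5629, 0.0319, 0.0427]
ee_rot: [0.002, 0.735, 0.678, -0.0]
contact_force: [-0.7, -7.5, 4.9]
width: -0.0001
gripper_force: 3.5
clock: 13.68
position: [0.563, 0.0325, 0.0427]
ee_rot: [0.003, 0.734, 0.679, -0.001]
contact_force: [-1.4, -15.4, 5.3]
width: -0.0003
gripper_force: 8.0
clock: 13.77
position: [0.563, 0.0325, 0.0428]
ee_rot: [0.004, 0.734, 0.679, -0.003]
contact_force: [-2.6, -21.7, 5.5]
width: 0.0001
gripper_force: 10.9
clock 13.7667 yaw 85.58 z [ 8.0e-04 -9.3e-03 -1.0e+00] pos [0.563  0.0325 0.0428] tool delta [ 0.0017 -0.0004  0.0007] F [ -2.6 -21.7   5.5]
```

The rail is hard against the stop: 22 N with no further travel, and TCP jig y is -0.123, as expected. Backing off, rising and checking the handle position in the stored views.

```bash
python3 -m pendant '[{"dx":-0.006,"dy":0,"dz":0,"rx":0,"ry":0,"rz":0,"hand":0},{"dx":-0.02,"dy":0,"dz":0,"rx":0,"ry":0,"rz":0,"hand":0},{"dx":-0.02,"dy":0,"dz":0,"rx":0,"ry":0,"rz":0,"hand":0},{"dx":0,"dy":0,"dz":-0.035,"rx":0,"ry":0,"rz":0,"hand":0},{"dx":0,"dy":0,"dz":-0.04,"rx":0,"ry":0,"rz":0,"hand":0},{"dx":0,"dy":0,"dz":-0.04,"rx":0,"ry":0,"rz":0,"hand":0},{"dx":0,"dy":0,"dz":-0.04,"rx":0,"ry":0,"rz":0,"hand":0},{"dx":0,"dy":-0.03,"dz":-0.04,"rx":0,"ry":0,"rz":0,"hand":0},{"dx":0,"dy":-0.04,"dz":-0.02,"rx":0,"ry":0,"rz":0,"hand":0},{"dx":0,"dy":-0.03,"dz":0,"rx":0,"ry":0,"rz":0,"hand":0},{"dx":0,"dy":0,"dz":0,"rx":0,"ry":0,"rz":0,"hand":0},{"dx":0,"dy":0,"dz":0,"rx":0,"ry":0,"rz":0,"hand":0}]'
python3 - <<'E'
from h import *
import pickle
O=np.array([.5726,.1548,0]); y=np.array([.082,.9966,0]); x=np.array([.9966,-.082,0])
J=lambda a,b,z:O+a*x+b*y+[0,0,z]
b=pickle.load(open('v3.pkl','rb')); side=grab('side','d7.png'); w=grab('wrist','w7.png'); pickle.dump((side,w),open('v7.pkl','wb'))
ax=lambda r,th=.45:J(.07-r*np.cos(th),.035,.1+r*np.sin(th))
for n,im in(('w3',b),('side',side),('w7',w)):
    V=im['frame'].max(2)
    for r in(.13,.16,.19,.23):
        p=proj(im,ax(r))[0]; q=p.round().astype(int)
        if not(25<q[0]<615 and 25<q[1]<455): print(n,r,p.round(0),'out'); continue
        # dark run across (w3: columns; side: rows)
        l=V[q[1],q[0]-22:q[0]+23] if n!='side' else V[q[1]-22:q[1]+23,q[0]]
        print(n,r,p.round(1),'dark offsets',(np.where(l<75)[0]-22)[[0,-1]] if (l<75).any() else None)
print('tail/top proj w7',proj(w,[J(-.025,-.11,.063),J(.025,-.11,.063)]).round(1).tolist())
print('tape?',onplane(side,[(258,236)],0).round(3))
E
python3 d.py 0.4748 0.198 0.21
```

```text
clock: 14.77
position: [0.4654, -0.0001, 0.2493]
ee_rot: [-0.0, 0.735, 0.678, 0.001]
contact_force: [0.8, -0.9, 0.6]
width: 0.0004
gripper_force: 0.0
w3 0.13 [ 48.9 205. ] dark offsets [-21  21]
w3 0.16 [ 43.5 248.5] dark offsets [-18  21]
w3 0.19 [ 38.  293.2] dark offsets [-18  19]
w3 0.23 [ 30.6 355. ] dark offsets [-21  20]
side 0.13 [305.1 205.6] dark offsets [-4  4]
side 0.16 [295.5 201.6] dark offsets [-3  3]
side 0.19 [285.8 197.6] dark offsets [-17   3]
side 0.23 [272.7 192.2] dark offsets [-22   4]
w7 0.13 [ 410. -141.] out
w7 0.16 [ 358. -159.] out
w7 0.19 [ 298. -179.] out
w7 0.23 [ 202. -210.] out
tail/top proj w7 [[398.0, 144.3], [457.9, 144.6]]
tape? [[0.39  0.366 0.   ]]
clock 14.8667 yaw 85.33 z [ 9.e-04  7.e-04 -1.e+00] pos [ 0.4674 -0.0008  0.2487] tool delta [ 0.1987 -0.0088  0.0388] F [-0.7 -0.1  0.8]
```

Handle matches the prediction in both views. I'll check the tail edge numerically and move over the handle.

```bash
python3 - <<'E'
from h import *
import pickle
s,w=pickle.load(open('v7.pkl','rb'))
c=w['frame'][128:162,412:444].astype(int).mean(1); print([(128+i,*v.round().astype(int)) for i,v in enumerate(c)][::2])
E
python3 -m pendant '[{"dx":0.02,"dy":-0.0008,"dz":0,"rx":0,"ry":0,"rz":0,"hand":0},{"dx":0.04,"dy":-0.002,"dz":0,"rx":0,"ry":0,"rz":0,"hand":0},{"dx":0.04,"dy":-0.002,"dz":0,"rx":0,"ry":0,"rz":0,"hand":0},{"dx":0.04,"dy":-0.002,"dz":0,"rx":0,"ry":0,"rz":0,"hand":0},{"dx":0.04,"dy":-0.002,"dz":0,"rx":0,"ry":0,"rz":0,"hand":0},{"dx":0.019,"dy":0,"dz":0,"rx":0,"ry":0,"rz":0,"hand":0},{"dx":0,"dy":0,"dz":0,"rx":0,"ry":0,"rz":0,"hand":0},{"dx":0,"dy":0,"dz":0.02,"rx":0,"ry":0,"rz":0,"hand":0},{"dx":0,"dy":0,"dz":0.016,"rx":0,"ry":0,"rz":0,"hand":0},{"dx":0,"dy":0,"dz":0,"rx":0,"ry":0,"rz":0,"hand":0},{"dx":0,"dy":0,"dz":0,"rx":0,"ry":0,"rz":0,"hand":0}]'
python3 d.py 0.4748 0.198 0.195
```

```text
[(128, np.int64(156), np.int64(116), np.int64(76)), (130, np.int64(157), np.int64(116), np.int64(77)), (132, np.int64(156), np.int64(116), np.int64(77)), (134, np.int64(155), np.int64(115), np.int64(76)), (136, np.int64(156), np.int64(116), np.int64(78)), (138, np.int64(154), np.int64(114), np.int64(76)), (140, np.int64(151), np.int64(112), np.int64(75)), (142, np.int64(154), np.int64(115), np.int64(77)), (144, np.int64(152), np.int64(113), np.int64(76)), (146, np.int64(200), np.int64(164), np.int64(108)), (148, np.int64(206), np.int64(170), np.int64(112)), (150, np.int64(205), np.int64(169), np.int64(112)), (152, np.int64(205), np.int64(169), np.int64(112)), (154, np.int64(206), np.int64(170), np.int64(112)), (156, np.int64(204), np.int64(168), np.int64(111)), (158, np.int64(203), np.int64(168), np.int64(110)), (160, np.int64(203), np.int64(168), np.int64(111))]
clock: 15.78
position: [0.4743, 0.1974, 0.2115]
ee_rot: [-0.001, 0.735, 0.678, -0.001]
contact_force: [0.3, -0.1, -0.3]
width: 0.0
gripper_force: 0.0
clock 15.7833 yaw 85.3 z [-0.003 -0.001 -1.   ] pos [0.4743 0.1974 0.2115] tool delta [0.0007 0.0005 0.0165] F [ 0.3 -0.1 -0.3]
```

The tail edge is at row 145 against 144.5 predicted, so the rail is home. Now pressing down along the arc.

```bash
python3 -m pendant '[{"dx":0.0005,"dy":0,"dz":0.008,"rx":0,"ry":0,"rz":0,"hand":0},{"dx":0,"dy":0,"dz":0.008,"rx":0,"ry":0,"rz":0,"hand":0},{"dx":0,"dy":-0.003,"dz":0.008,"rx":0,"ry":0,"rz":0,"hand":0},{"dx":0,"dy":-0.003,"dz":0.008,"rx":0,"ry":0,"rz":0,"hand":0},{"dx":0,"dy":-0.003,"dz":0.008,"rx":0,"ry":0,"rz":0,"hand":0},{"dx":0,"dy":-0.002,"dz":0.008,"rx":0,"ry":0,"rz":0,"hand":0}]'
python3 -m pendant '[{"dx":0,"dy":-0.002,"dz":0.008,"rx":0,"ry":0,"rz":0,"hand":0},{"dx":0,"dy":-0.002,"dz":0.008,"rx":0,"ry":0,"rz":0,"hand":0},{"dx":0,"dy":0,"dz":0,"rx":0,"ry":0,"rz":0,"hand":0}]'
python3 d.py 0.4559 0.1995 0.112
```

```text
clock: 16.28
position: [0.4626, 0.1993, 0.1642]
ee_rot: [-0.0, 0.735, 0.678, -0.0]
contact_force: [-1.4, 0.4, 3.8]
width: 0.0002
gripper_force: 1.6
clock: 16.53
position: [0.4581, 0.1996, 0.147]
ee_rot: [-0.001, 0.735, 0.678, -0.001]
contact_force: [-1.9, 0.6, 3.9]
width: 0.0
gripper_force: 1.7
clock 16.5333 yaw 85.34 z [-2.6e-03 -4.0e-04 -1.0e+00] pos [0.4581 0.1996 0.147 ] tool delta [-0.0002 -0.0021  0.035 ] F [-1.9  0.6  3.9]
```

```bash
python3 -m pendant '[{"dx":0,"dy":-0.001,"dz":0.006,"rx":0,"ry":0,"rz":0,"hand":0},{"dx":0,"dy":-0.001,"dz":0.006,"rx":0,"ry":0,"rz":0,"hand":0},{"dx":0,"dy":0,"dz":0.005,"rx":0,"ry":0,"rz":0,"hand":0},{"dx":0,"dy":0,"dz":0,"rx":0,"ry":0,"rz":0,"hand":0}]'
python3 -m pendant '[{"dx":0,"dy":0,"dz":0.005,"rx":0,"ry":0,"rz":0,"hand":0},{"dx":0,"dy":0,"dz":0.005,"rx":0,"ry":0,"rz":0,"hand":0},{"dx":0,"dy":0,"dz":0,"rx":0,"ry":0,"rz":0,"hand":0},{"dx":0,"dy":0,"dz":0,"rx":0,"ry":0,"rz":0,"hand":0}]'
python3 d.py 0.4559 0.1995 0.112
```

```text
clock: 16.87
position: [0.4566, 0.1999, 0.1309]
ee_rot: [-0.001, 0.735, 0.678, -0.001]
contact_force: [-3.5, 0.4, 6.3]
width: 0.0002
gripper_force: 2.6
clock: 17.2
position: [0.4568, 0.2, 0.1218]
ee_rot: [-0.001, 0.735, 0.678, -0.0]
contact_force: [-2.7, 0.5, 6.0]
width: -0.0001
gripper_force: 3.3
clock 17.2 yaw 85.33 z [-1.3e-03  2.0e-04 -1.0e+00] pos [0.4568 0.2    0.1218] tool delta [-0.0005 -0.0009  0.0098] F [-2.7  0.5  6. ]
```

```bash
python3 -m pendant '[{"dx":0,"dy":0,"dz":0.004,"rx":0,"ry":0,"rz":0,"hand":0},{"dx":0,"dy":0,"dz":0.004,"rx":0,"ry":0,"rz":0,"hand":0},{"dx":0,"dy":0,"dz":0.002,"rx":0,"ry":0,"rz":0,"hand":0},{"dx":0,"dy":0,"dz":0,"rx":0,"ry":0,"rz":0,"hand":0},{"dx":0,"dy":0,"dz":0,"rx":0,"ry":0,"rz":0,"hand":0},{"dx":0,"dy":0,"dz":0,"rx":0,"ry":0,"rz":0,"hand":0}]'
python3 d.py 0.4559 0.1995 0.112
python3 - <<'E'
from h import *
import pickle
side=grab('side','d8.png'); sc=grab('scene','s8.png')
O=np.array([.5726,.1548,0]); y=np.array([.082,.9966,0]); x=np.array([.9966,-.082,0])
J=lambda a,b,z:O+a*x+b*y+[0,0,z]
V=side['frame'].max(2).astype(int)
for th in(.35,.40,.45,.50):
  print(th,proj(side,[J(.07-r*np.cos(th),.035,.1+r*np.sin(th)) for r in(.14,.22,.232)]).round(1).tolist())
for r in(.14,.15,.215,.225,.232):
    u,v=proj(side,J(.07-r,.035,.1))[0].round().astype(int); print(r,u,v,V[v-10:v+11,u].tolist())
E
```

```text
clock: 17.7
position: [0.4565, 0.2, 0.1122]
ee_rot: [-0.001, 0.735, 0.678, -0.0]
contact_force: [-5.2, 1.2, 9.5]
width: 0.0002
gripper_force: 4.6
clock 17.7 yaw 85.32 z [-1.7e-03  4.0e-04 -1.0e+00] pos [0.4565 0.2    0.1122] tool delta [-0.0006 -0.0006  0.0002] F [-5.2  1.2  9.5]
0.35 [[300.2, 208.6], [273.3, 200.5], [269.2, 199.3]]
0.4 [[301.0, 206.4], [274.6, 197.0], [270.5, 195.6]]
0.45 [[301.9, 204.3], [276.0, 193.5], [272.0, 191.9]]
0.5 [[303.0, 202.1], [277.6, 190.1], [273.7, 188.3]]
0.14 298 224 [160, 161, 158, 157, 159, 159, 113, 67, 63, 67, 64, 61, 58, 56, 88, 151, 152, 157, 158, 141, 135]
0.15 294 224 [162, 160, 159, 159, 160, 160, 135, 74, 62, 64, 63, 60, 57, 56, 88, 149, 158, 160, 156, 149, 145]
0.215 272 225 [154, 166, 180, 180, 181, 177, 117, 67, 64, 66, 62, 61, 60, 65, 107, 128, 128, 128, 127, 129, 128]
0.225 268 225 [136, 124, 112, 100, 79, 76, 62, 60, 61, 65, 64, 60, 58, 57, 69, 119, 122, 128, 126, 127, 129]
0.232 266 226 [115, 78, 59, 58, 59, 59, 61, 65, 62, 60, 61, 57, 58, 62, 91, 119, 123, 126, 129, 127, 128]
```

The handle sits at the level line in the side view (dark band centred on the prediction at every radius), and 9.5 N matches the 8 mm squeeze. Letting it settle, then handing in.

```bash
python3 -m pendant '[{"dx":0,"dy":0,"dz":0,"rx":0,"ry":0,"rz":0,"hand":0},{"dx":0,"dy":0,"dz":0,"rx":0,"ry":0,"rz":0,"hand":0},{"dx":0,"dy":0,"dz":0,"rx":0,"ry":0,"rz":0,"hand":0},{"dx":0,"dy":0,"dz":0,"rx":0,"ry":0,"rz":0,"hand":0},{"dx":0,"dy":0,"dz":0,"rx":0,"ry":0,"rz":0,"hand":0},{"dx":0,"dy":0,"dz":0,"rx":0,"ry":0,"rz":0,"hand":0}]' && python3 -c "
from rig import manip
print(manip.sign_off())"
```

```text
clock: 18.3
position: [0.4565, 0.2, 0.1122]
ee_rot: [-0.001, 0.735, 0.678, -0.0]
contact_force: [-4.3, 1.3, 9.3]
width: 0.0001
gripper_force: 4.6
the job is handed in; nothing more can be done
None
```

The rail went hard against the stop, and the lever is held level at about 9 N, which matches the 8 mm squeeze. The job was handed in at 18.3 s with no verdict returned; the pin and squeeze are inferred from force and position, and the rail was not re-checked after the lever went down.

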